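# Brief the pour: which crucible, which hole, then the go-ahead

### The arm

A 7-joint arm with a two-finger parallel gripper is mounted at the origin on the work surface. World frame = base frame: x ahead of the robot, y to its left, z up, the work surface at z = 0. Lengths are in m, angles in rad, forces in N, time in s.
With the tool pointing down it reaches from about 0.35 to 0.9 m from the base axis. Payload 8.1 kg.
Tool frame: the origin (TCP) lies between the finger pads; the fingertips stand ahead of it and the grasp point (between the pads) is the TCP (arm.nose_length is the z of the fingertips in the tool frame, in m); z points along the fingers, y is the line along which they close (so a half turn about z gives the same grasp; the last joint's range is limited). The gripper opens to 92 mm and grips with 3 to 60 N. Pads are 19 mm wide; open, the fingers measure 130 mm over their backs; the gripper's body (75 mm by 190 mm) begins 47 mm behind the grasp point.
Start: joints at [1.051, 0.434, 0.025, 1.573, -0.012, 1.134, -0.075], TCP at [0.253, -0.572, 0.246] pointing down, gripper open.
Joint ranges: [-2.62, 2.62], [-0.44, 2.09], [-1.27, 1.32], [0.08, 2.57], [-1.32, 4.46], [0.12, 2], [-2.74, 2.74]. Speed limits (rad/s): [2.22, 2.22, 3.01, 3.01, 3.14, 3.14, 3.14].

### API

Orientations are given as a rotation vector (axis times angle).
In Python, from cell import sensors, optics, arm gives the robot as it stands.
- The arm moves only by the tool arm_command, never from a script. Its argument "deltas" is one flat list of numbers, 7 for each row, row after row: the turn, a rotation vector about the world's x, y, z as a fraction of full scale, then the shift along the world's x, y, z as a fraction of full scale, then the finger opening in mm, from 0 to 91.8. In form: [wx, wy, wz, dx, dy, dz, fingers, wx, wy, wz, dx, dy, dz, fingers, ...]. A call has 1 to 20 rows; each row is the pose to reach, as a shift and turn from the pose commanded when the call began; what a row does not reach only later rows make up. Full scale, the value 1, is 1 m for a shift and 90 degrees for a turn. A row lasts 1/10 s, in which the tool goes at most 50 mm and 8.59 degrees, less where a joint would pass 70% of its speed; a pose out of reach is approached as far as the arm can. A call with a number of a shift or a turn outside -1 to 1 is refused whole. A call with a gripper value outside its range is refused whole. The fingers move at their own pace and stop on an object; "force" is the grip in N (left out, the last holds). Time passes only in rows, so rows that repeat a pose let the fingers close. It gives the time, the measured TCP pose, the force, the opening and the grip force at its end, in the units of the state.
- sensors.observe(): the state, without advancing time (a new reading comes with each control period).
- optics.get_image(name): name is "side" or "top" or "wrist"; returns the picture (480x640x3 uint8, blue, green, red); there is no depth.
- optics.calibration(name): a dict with "camera_matrix" (3x3 intrinsics, pixels), "rvec" (rotation vector, rad) and "tvec" (3), from world to camera coordinates, as OpenCV has them. Camera axes: x right, y down, z forward; pixel columns grow to the right and rows downward; lengths in m; the calibration is good to about 2 mm. A picture is of the moment at which its call begins: read the wrist's pose just before it. calibration takes no time and is no camera call; for the wrist camera it gives the pose at the moment of the call.
- arm.sign_off(): hands the job in; it is judged then, once.
The state is a dict: "clock": time; "joints": joint angles; "dq": joint speeds; "joint_efforts": joint torques, N m; "position": TCP position; "ee_rot": TCP orientation; "force": force on the tool from outside, world axes, zero at the start; "ft_torque": the same for the moment, N m; "width": opening from 0.0 (shut) to 1.0 (fully open); "gripper_force": force on a finger pad.
Only numpy, scipy, OpenCV 4.12 (cv2) and the standard library are available. Lean on these libraries where they do the work, as an engineer would, in place of code of your own. Each camera call takes 0.05 s, during which the arm holds its last target. There are 200 camera calls.

### The job

Show the pourer what to do: point at the tan clay crucible by holding the fingertips a few centimetres straight above the middle of its mouth for two seconds, then point in the same way at the brass-ringed pouring hole of the round mould for two seconds, and then press the green button right down and let it go to give the go-ahead. Do not touch the crucibles or the mould, do not point down at the other two crucibles or at the mould's vent on the way, leave the red button alone, and neither lift nor shift anything on the bench.

Things in the scene. Friction and masses are not known exactly. Their poses are not given: they have to be found in the camera images.
- clay_crucible: tan fired-clay crucible, an open round pot tapering from 86 mm across at the mouth to 60 mm at the foot, 100 mm high, walls 7 mm, standing upright loose on the bench; origin at the centre of its underside, z up, so the centre of the mouth is 100 mm above it. The three crucibles differ only in colour and stand in any order.
- graphite_crucible: black graphite crucible, an open round pot tapering from 86 mm across at the mouth to 60 mm at the foot, 100 mm high, walls 7 mm, standing upright loose on the bench; origin at the centre of its underside, z up, so the centre of the mouth is 100 mm above it. The three crucibles differ only in colour and stand in any order.
- white_crucible: white ceramic crucible, an open round pot tapering from 86 mm across at the mouth to 60 mm at the foot, 100 mm high, walls 7 mm, standing upright loose on the bench; origin at the centre of its underside, z up, so the centre of the mouth is 100 mm above it. The three crucibles differ only in colour and stand in any order.
- round_mould: rust-red and grey stepped round iron mould, fixed to the bench at any yaw: three stacked discs, 160, 144 and 124 mm across, flat top 60 mm above the bench; origin at the centre of its underside, z up
- pour_hole (a point): centre of the pouring hole in the mould's flat top, a black opening 26 mm across in a raised shiny brass ring (39 mm across, 3 mm proud), 30 mm to the side of the mould's centre (along the mould's own +x), 60 mm above the bench
- vent_hole (a point): centre of the mould's vent, a bare black spot 10 mm across in the flat top, 35 mm from the mould's centre on the side opposite the pouring hole, 60 mm above the bench; not to be pointed at
- green_button_top (a point): centre of the top face of the green push button (round, 32 mm across, in a black collar), which faces straight up on top of its own fixed box of 70 x 70 x 45 mm (the go-ahead; grey box). The two boxes stand at the mould's right and may change places
- green_button (a joint): how far the green button is pressed down, m: 0 released, 0.006 fully down; it springs back by itself and takes about 5 N to press fully
- red_button_top (a point): centre of the top face of the red push button (round, 32 mm across, in a black collar), which faces straight up on top of its own fixed box of 70 x 70 x 45 mm (stop: leave it alone; yellow box). The two boxes stand at the mould's right and may change places
- red_button (a joint): how far the red button is pressed down, m: 0 released, 0.006 fully down; it springs back by itself and takes about 5 N to press fully
- ingot_a: aluminium ingot, 36 x 110 x 21 mm, lying loose on the far part of the bench; bystander; origin at the centre of its underside
- ingot_b: copper ingot, 36 x 110 x 21 mm, lying loose on the far part of the bench; bystander; origin at the centre of its underside
- brush: bench brush lying loose on the robot's left, nearer than the crucibles; bystander; origin on the bench part-way along it, x along it towards the bristles
- hammer: hammer lying loose on the far part of the bench, right of the middle; bystander; origin on the bench part-way along it, x along it towards the head

How it is judged:
On the way, in this order (a step that is already met when the one before it is completed fails the run):
1. the fingers point down at the tan clay crucible: held for 1.5 s within 30 mm sideways of the middle of its mouth, the tips no more than about 70 mm above the rim (horizontal distance between the grasp point and clay_crucible below 0.03 m and z of the grasp point in the frame of clay_crucible between 0.118 and 0.19 m), for 1.5 s.
2. then the fingers point down at the pouring hole: held for 1.5 s within 20 mm sideways of its centre, the tips no more than about 70 mm above it (horizontal distance between the grasp point and pour_hole below 0.02 m and z of the grasp point in the frame of pour_hole between 0.018 and 0.09 m), for 1.5 s.
3. then the green button is pressed right down (5 of its 6 mm) (value of joint green_button above 0.005 m), for 0.05 s.
At the end, for the whole second after the job is handed in: the green button has sprung back (less than 1.5 mm down), the red one is up, the crucibles stand upright and every loose thing is at rest within 10 mm of where it started (value of joint each of green_button, red_button below 0.0015 m and distance of each of clay_crucible, graphite_crucible, white_crucible, ingot_a, ingot_b, brush, hammer from where it was at the start of the episode below 0.01 m and angle between each of clay_crucible, graphite_crucible, white_crucible's own z axis and vertical below 0.1 rad and linear speed of each of clay_crucible, graphite_crucible, white_crucible, ingot_a, ingot_b, brush, hammer below 0.02 m/s); the robot touches nothing.
It fails at once if the robot touches a crucible or the mould (more than 0.5 N) (contact force between any of the fingers, the arm and clay_crucible above 0.5 N or contact force between any of the fingers, the arm and graphite_crucible above 0.5 N or contact force between any of the fingers, the arm and white_crucible above 0.5 N or contact force between any of the fingers, the arm and round_mould above 0.5 N).
It fails at once if the fingers point at another crucible (the tips within 25 mm sideways of its middle and less than about 60 mm above its rim) ((horizontal distance between the grasp point and graphite_crucible below 0.025 m and z of the grasp point in the frame of graphite_crucible below 0.18 m) or (horizontal distance between the grasp point and white_crucible below 0.025 m and z of the grasp point in the frame of white_crucible below 0.18 m)).
It fails at once if the fingers point at the vent (the tips within 15 mm sideways of it and less than about 50 mm above it) (horizontal distance between the grasp point and vent_hole below 0.015 m and z of the grasp point in the frame of vent_hole below 0.07 m).
It fails at once if the red button is pressed (more than 2 mm) (value of joint red_button above 0.002 m).
It fails at once if a loose thing on the bench is lifted or shifted by more than 15 mm (distance of any of clay_crucible, graphite_crucible, white_crucible, ingot_a, ingot_b, brush, hammer from where it was at the start of the episode above 0.015 m).
It also fails if it takes over 58 s, if anything falls off the work surface, if the arm or the gripper's body presses on something with over 40 N, if the wrist force passes 120 N, or if a joint passes its speed limit or range.

## Working session

There is one attempt and no reset: what is moved stays moved. The work goes in short steps, Python scripts to look and compute and a tool call to move; the robot and the scene stay as the last step left them, time stands still between calls to the robot, and variables do not carry over. Pictures are saved under pics/ and viewed, at most 10 in all, crops included, and the job is handed in when it is done.

Besides the shell and the picture viewer there is one more tool, called after ">>>" as name(argument=value, ...), one argument or row to a line, values as JSON. arm_command: Moves the arm, as the interface text tells. Its arguments: {"type":"object","properties":{"deltas":{"type":"array","items":{"type":"number"}},"force":{"type":"number"}},"required":["deltas"]}

```bash
mkdir -p pics
python3 - <<'E'
from cell import sensors, optics, arm
import cv2
for n in("top","side"):
    cv2.imwrite(f"pics/{n}0.png",optics.get_image(n))
    c=optics.calibration(n);print(n,c)
s=sensors.observe();print(s["clock"],s["position"],s["ee_rot"],s["width"],arm.nose_length)
E
```

```text
top {'camera_matrix': array([[534.22256229,   0.        , 319.20280257],
       [  0.        , 534.22256229, 240.10330989],
       [  0.        ,   0.        ,   1.        ]]), 'rvec': array([ 2.19806869, -2.13780653,  0.09293817]), 'tvec': array([-0.0146022 ,  0.57911517,  1.15106261])}
side {'camera_matrix': array([[465.41417559,   0.        , 327.81846092],
       [  0.        , 465.41417559, 235.88453787],
       [  0.        ,   0.        ,   1.        ]]), 'rvec': array([ 0.51503126, -2.67422439,  1.20580786]), 'tvec': array([0.53059199, 0.18065505, 0.97802644])}
0.1 [ 0.25279334 -0.57112785  0.24500123] [-3.07228102e+00 -6.49640835e-01  6.98767578e-04] 0.9967636840824706 0.019
```

View pics/top0.png

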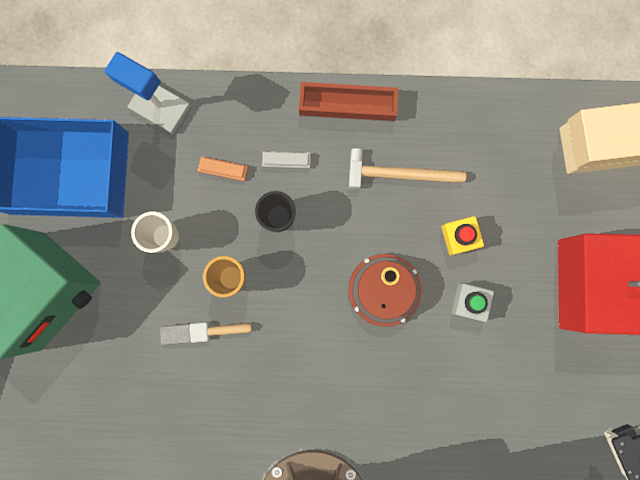

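View pics/side0.png

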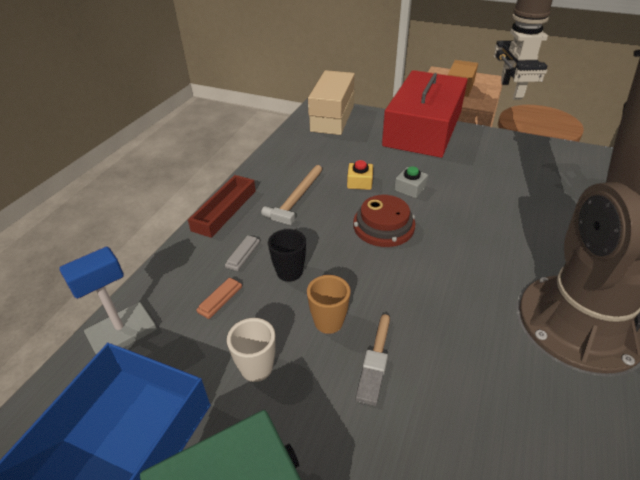

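The top view shows the clay crucible at (224,277), graphite at (275,211), white at (155,232), the pouring hole at (390,276), the vent at (383,306), the green button at (477,303) and red at (466,234). The side view agrees, and the way is clear from above. Next I measure.

```bash
cat > h.py <<'E'
import cv2, numpy as np
from cell import optics
def cam(n):
    c=optics.calibration(n); return c["camera_matrix"],cv2.Rodrigues(c["rvec"])[0],np.array(c["tvec"]).ravel()
def ray(n,p):
    K,R,t=cam(n); d=R.T@np.linalg.inv(K)@[p[0],p[1],1]; return -R.T@t,d
def onz(n,p,z):
    o,d=ray(n,p); return o+d*(z-o[2])/d[2]
def tri(p,q):
    P=[]
    for n in("top","side"):
        K,R,t=cam(n);P.append(K@np.c_[R,t])
    X=cv2.triangulatePoints(*P,np.float64(p),np.float64(q)).ravel();return X[:3]/X[3]
def blob(im,lo,hi,box):
    x0,y0,x1,y1=box
    m=cv2.inRange(cv2.cvtColor(im[y0:y1,x0:x1],cv2.COLOR_BGR2HSV),lo,hi)
    c=max(cv2.findContours(m,cv2.RETR_EXTERNAL,cv2.CHAIN_APPROX_NONE)[0],key=cv2.contourArea)
    e=cv2.fitEllipse(cv2.convexHull(c)); return np.add(e[0],(x0,y0)),e[1],cv2.contourArea(c)
E
python3 - <<'E'
from h import *
np.set_printoptions(precision=4,suppress=True)
T=cv2.imread("pics/top0.png");S=cv2.imread("pics/side0.png")
G=((50,100,60),(85,255,255))
g,ga,_=blob(T,*G,(450,280,500,325));gs,gsa,_=blob(S,*G,(395,160,430,185))
print("green",g,ga,gs,gsa,tri(g,gs),onz("top",g,.055))
R=((0,150,120),(8,255,255))
r,_,_=blob(T,*R,(445,220,485,250));print("red",r,onz("top",r,.055))
b=blob(T,(18,90,120),(35,255,255),(375,262,406,292));print("brass",b,onz("top",b[0],.063))
bs=blob(S,(18,60,100),(35,255,255),(362,196,388,214));print("brass side",bs,tri(b[0],bs[0]))
v=blob(T,(0,0,0),(179,255,45),(376,299,391,313));print("vent",v,onz("top",v[0],.06))
c=blob(T,(8,120,90),(25,255,255),(195,250,255,305));p=onz("top",c[0],.1);print("clay",c,p)
print("diam",np.linalg.norm(onz("top",c[0]+[c[1][0]/2,0],.1)-onz("top",c[0]-[c[1][0]/2,0],.1)))
for n,q in(("black",(275,211)),("white",(153,232))):print(n,onz("top",q,.1))
from scipy.spatial.transform import Rotation as Ro
from cell import sensors
print(Ro.from_rotvec(sensors.observe()["ee_rot"]).as_matrix())
E
```

```text
green [477.0749 302.5797] (15.304854393005371, 16.06759262084961) [412.2791 170.95  ] (9.079118728637695, 11.831544876098633) [ 0.4528 -0.3365  0.0604] [ 0.4525 -0.338   0.055 ]
red [466.541  233.5995] [ 0.5994 -0.3154  0.055 ]
brass (array([389.895 , 275.7707]), (18.192068099975586, 18.3796329498291), 244.0) [ 0.504  -0.1511  0.063 ]
brass side (array([374.6744, 204.1137]), (8.677360534667969, 13.544814109802246), 84.5) [ 0.504  -0.1513  0.0617]
vent (array([383. , 305.5]), (2.1213202476501465, 3.0), 3.0) [ 0.4408 -0.1379  0.06  ]
clay (array([223.8442, 276.3178]), (40.67267608642578, 41.87343978881836), 1292.5) [0.4921 0.1949 0.1   ]
diam 0.08389498562394318
black [0.6307 0.0944 0.1   ]
white [0.5798 0.3465 0.1   ]
[[ 0.9144  0.4048 -0.0007]
 [ 0.4048 -0.9144  0.0013]
 [-0.0002 -0.0014 -1.    ]]
```

Sizes check out: the hole-to-vent distance measures 64.6 mm (65 expected), the rim 84 mm (86 expected), and the triangulated ring height is 62 mm. Moving over the clay crucible high up, with the fingers closing.

>>> arm_command(
  deltas=[0,0,0,0.239,0.767,0.01,0,0,0,0,0.239,0.767,0.01,0,0,0,0,0.239,0.767,0.01,0,0,0,0,0.239,0.767,0.01,0,0,0,0,0.239,0.767,0.01,0,0,0,0,0.239,0.767,0.01,0,0,0,0,0.239,0.767,0.01,0,0,0,0,0.239,0.767,0.01,0,0,0,0,0.239,0.767,0.01,0,0,0,0,0.239,0.767,0.01,0,0,0,0,0.239,0.767,0.01,0,0,0,0,0.239,0.767,0.01,0,0,0,0,0.239,0.767,0.01,0,0,0,0,0.239,0.767,0.01,0,0,0,0,0.239,0.767,0.01,0,0,0,0,0.239,0.767,0.01,0,0,0,0,0.239,0.767,0.01,0,0,0,0,0.239,0.767,0.01,0,0,0,0,0.239,0.767,0.01,0,0,0,0,0.239,0.767,0.01,0],
  force=5,
)

```text
clock: 2.1
position: [0.4919, 0.1937, 0.2556]
ee_rot: [3.073, 0.646, -0.001]
force: [0.7, -0.9, -0.5]
width: 0.006
gripper_force: 0.0
```

Run:
```python
from h import *
from cell import sensors
p=sensors.observe()["position"];im=optics.get_image("wrist");cv2.imwrite("pics/w1.png",im)
K,R,t=cam("wrist")
for X in(([.4921,.1949,.1]),p):print(X,cv2.projectPoints(np.float64([X]),cv2.Rodrigues(R)[0],t,K,None)[0].ravel())
```

```text
[0.4921, 0.1949, 0.1] [324.49807495 224.61256586]
[0.49193301 0.19369856 0.25561949] [325.66670241 314.41412065]
```

View pics/w1.png

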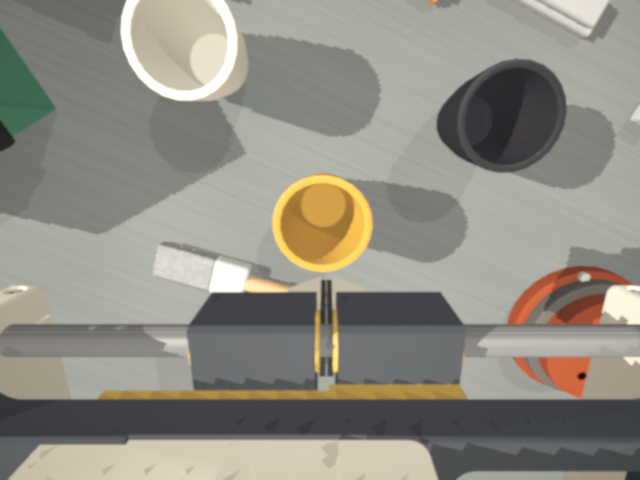

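The wrist view shows the clay rim centred at (323,223), against a predicted (324.5,224.6), so the estimate holds. Descending and holding.

>>> arm_command(
  deltas=[0,0,0,0,0.001,-0.035,0,0,0,0,0,0.001,-0.07,0,0,0,0,0,0.001,-0.1,0,0,0,0,0,0.001,-0.1,0,0,0,0,0,0.001,-0.1,0,0,0,0,0,0.001,-0.1,0,0,0,0,0,0.001,-0.1,0,0,0,0,0,0.001,-0.1,0,0,0,0,0,0.001,-0.1,0,0,0,0,0,0.001,-0.1,0,0,0,0,0,0.001,-0.1,0,0,0,0,0,0.001,-0.1,0,0,0,0,0,0.001,-0.1,0,0,0,0,0,0.001,-0.1,0,0,0,0,0,0.001,-0.1,0,0,0,0,0,0.001,-0.1,0,0,0,0,0,0.001,-0.1,0,0,0,0,0,0.001,-0.1,0,0,0,0,0,0.001,-0.1,0,0,0,0,0,0.001,-0.1,0],
)

```text
clock: 4.15
position: [0.492, 0.1965, 0.1557]
ee_rot: [3.074, 0.65, 0.0]
force: [0.8, 0.2, -0.3]
width: 0.002
gripper_force: 0.0
```

>>> arm_command(
  deltas=[0,0,0,0,0,0,0,0,0,0,0,0,0,0,0,0,0,0,0,0,0,0,0,0,0,0,0,0,0,0,0,0,0,0,0,0,0,0,0,0,0.04,0,0,0,0,0,0,0.08,0,0,0,0,0,0,0.09,0,0,0,0,0.012,-0.346,0.09,0,0,0,0,0.012,-0.346,0.09,0,0,0,0,0.012,-0.346,0.09,0,0,0,0,0.012,-0.346,0.09,0,0,0,0,0.012,-0.346,0.09,0,0,0,0,0.012,-0.346,0.09,0,0,0,0,0.012,-0.346,0.09,0,0,0,0,0.012,-0.346,0.09,0,0,0,0,0.012,-0.346,0.09,0,0,0,0,0.012,-0.346,0.09,0,0,0,0,0.012,-0.346,0.09,0],
)

```text
clock: 6.05
position: [0.5041, -0.1478, 0.2457]
ee_rot: [-3.072, -0.654, -0.0]
force: [0.4, 0.0, -0.3]
width: 0.005
gripper_force: 0.0
```

>>> arm_command(
  deltas=[0,0,0,0,-0.001,-0.04,0,0,0,0,0,-0.001,-0.08,0,0,0,0,0,-0.001,-0.11,0,0,0,0,0,-0.001,-0.125,0,0,0,0,0,-0.001,-0.125,0,0,0,0,0,-0.001,-0.125,0,0,0,0,0,-0.001,-0.125,0,0,0,0,0,-0.001,-0.125,0,0,0,0,0,-0.001,-0.125,0,0,0,0,0,-0.001,-0.125,0,0,0,0,0,-0.001,-0.125,0,0,0,0,0,-0.001,-0.125,0,0,0,0,0,-0.001,-0.125,0,0,0,0,0,-0.001,-0.125,0,0,0,0,0,-0.001,-0.125,0,0,0,0,0,-0.001,-0.125,0,0,0,0,0,-0.001,-0.125,0,0,0,0,0,-0.001,-0.125,0,0,0,0,0,-0.001,-0.125,0,0,0,0,0,-0.001,-0.125,0],
)

```text
clock: 8.05
position: [0.504, -0.1505, 0.1207]
ee_rot: [-3.074, -0.65, 0.0]
force: [-0.8, 0.6, 0.4]
width: 0.006
gripper_force: 0.0
```

>>> arm_command(
  deltas=[0,0,0,0,0,0,0,0,0,0,0,0,0,0,0,0,0,0,0,0,0,0,0,0,0,0,0,0,0,0,0,0,0,0,0,0,0,0,0,0,0.04,0,0,0,0,0,0,0.07,0,0,0,0,0,0,0.07,0,0,0,0,-0.051,-0.186,0.07,0,0,0,0,-0.051,-0.186,0.07,0,0,0,0,-0.051,-0.186,0.07,0,0,0,0,-0.051,-0.186,0.07,0,0,0,0,-0.051,-0.186,0.07,0,0,0,0,-0.051,-0.186,0.07,0,0,0,0,-0.051,-0.186,0.07,0,0,0,0,-0.051,-0.186,0.07,0,0,0,0,-0.051,-0.186,0.07,0],
)

```text
clock: 9.75
position: [0.4536, -0.3352, 0.1908]
ee_rot: [-3.073, -0.653, -0.0]
force: [0.7, -0.7, -0.6]
width: 0.005
gripper_force: 0.0
```

Run:
```python
from h import *
from cell import sensors
p=sensors.observe()["position"];K,R,t=cam("wrist")
im=optics.get_image("wrist");cv2.imwrite("pics/w2.png",im);cv2.imwrite("pics/s2.png",cv2.resize(optics.get_image("side")[110:240,340:500],None,fx=4,fy=4))
print(p)
for X in([.4527,-.337,.058],p,p-[0,0,.019]):print(X,cv2.projectPoints(np.float64([X]),cv2.Rodrigues(R)[0],t,K,None)[0].ravel())
```

```text
[ 0.45359786 -0.33523164  0.19077137]
[0.4527, -0.337, 0.058] [327.37831076 234.40825048]
[ 0.45359786 -0.33523164  0.19077137] [325.53787147 314.3520281 ]
[ 0.45359786 -0.33523164  0.17177137] [325.59949001 295.27891739]
```

View pics/w2.png

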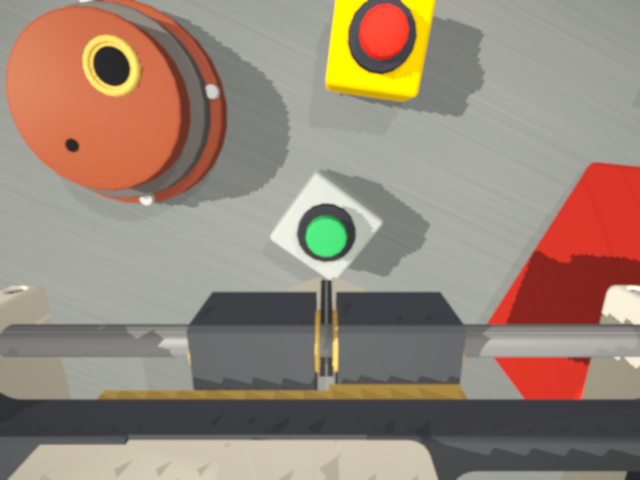

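View pics/s2.png

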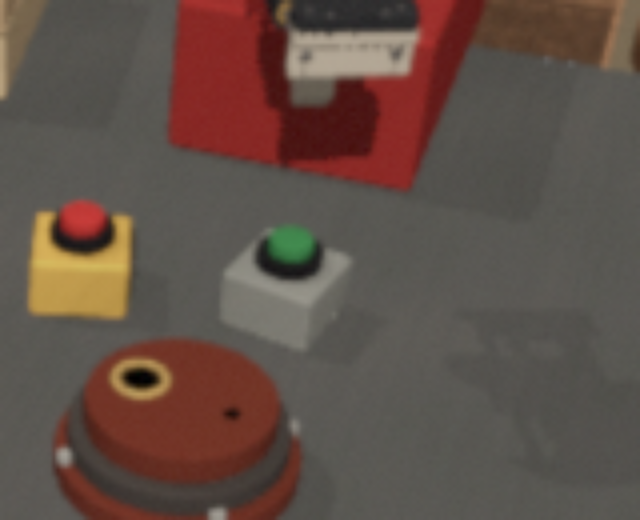

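The green button shows at (326,236), against a predicted (327.4,234.4), and stands proud of its collar. Pressing gradually, watching the force.

>>> arm_command(
  deltas=[0,0,0,0,0,-0.04,0,0,0,0,0,0,-0.08,0,0,0,0,0,0,-0.1,0,0,0,0,0,0,-0.108,0,0,0,0,0,0,-0.111,0,0,0,0,0,0,-0.113,0,0,0,0,0,0,-0.115,0,0,0,0,0,0,-0.115,0,0,0,0,0,0,-0.115,0],
)

```text
clock: 10.75
position: [0.4522, -0.3356, 0.0796]
ee_rot: [3.073, 0.65, -0.002]
force: [-15.3, 10.6, 40.8]
width: 0.002
gripper_force: 20.5
```

>>> arm_command(
  deltas=[0,0,0,0,0,0.003,0,0,0,0,0,0,0.003,0],
)

```text
clock: 10.95
position: [0.4537, -0.3366, 0.081]
ee_rot: [3.072, 0.65, 0.002]
force: [-2.4, 1.7, 4.3]
width: 0.005
gripper_force: 2.2
```

>>> arm_command(
  deltas=[0,0,0,0,0,0.003,0,0,0,0,0,0,0.003,0],
)

```text
clock: 11.15
position: [0.4538, -0.3367, 0.083]
ee_rot: [3.072, 0.65, 0.002]
force: [-0.7, 1.8, 3.9]
width: 0.008
gripper_force: 1.6
```

Run:
```python
from h import *
cv2.imwrite("pics/s3.png",cv2.resize(optics.get_image("side")[130:210,350:450],None,fx=6,fy=6,interpolation=cv2.INTER_CUBIC))
```

```text
(no output)
```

View pics/s3.png

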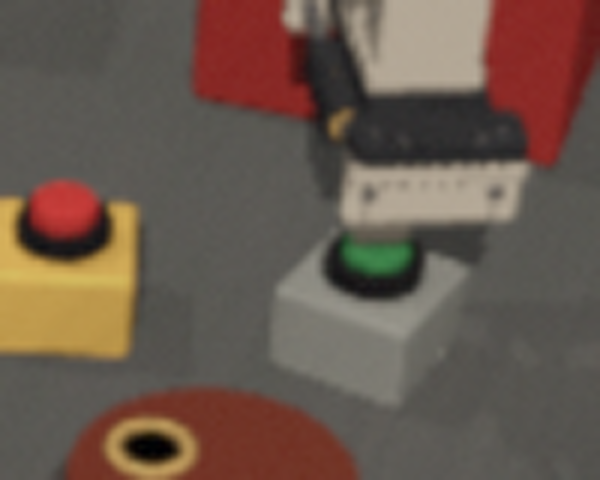

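The force falls along the spring (about 4 N here, against a 40 N hard stop 3 mm lower), so the button did reach its end. The picture shows the finger on the green cap only, clear of the red button. Retreating.

>>> arm_command(
  deltas=[0,0,0,0,0,0.03,0,0,0,0,0,0,0.07,0,0,0,0,0,0,0.12,0,0,0,0,0,0,0.12,0,0,0,0,0,0,0.12,0,0,0,0,0,0,0.12,0,0,0,0,0,0,0.12,0,0,0,0,0,0,0.12,0],
)

```text
clock: 12.0
position: [0.4525, -0.3362, 0.2005]
ee_rot: [-3.072, -0.65, 0.002]
force: [0.4, -0.1, -0.1]
width: 0.004
gripper_force: 0.0
```

Run:
```python
from h import *
from cell import sensors
S=cv2.imread("pics/side0.png");N=optics.get_image("side");G=((50,100,60),(85,255,255))
for im in(S,N):print(blob(im,*G,(395,160,430,185)))
d=cv2.absdiff(S,N).max(2)[180:420,180:400];print((d>60).sum());print(sensors.observe()["force"])
```

```text
(array([412.27911186, 170.95004559]), (9.079118728637695, 11.831544876098633), 74.5)
(array([412.35979462, 170.96987343]), (9.175243377685547, 11.603476524353027), 72.5)
0
[0.3347715  0.6635463  0.78741086]
```

The button has sprung back and nothing on the bench has moved.

```bash
python3 -c "
from cell import arm
print(arm.sign_off())"
```

```text
the job is handed in; nothing more can be done
None
```

I pointed at the clay crucible and then the pouring hole, pressed the green button to its stop and let it spring back, and handed the job in at about 12 s; my checks show nothing moved, but sign-off returned no verdict.

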